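Secure the hold-down frame of the loaded block heater

TASK

Two block heaters stand on the lab bench. On the one that holds the green-capped vials, press the hinged hold-down frame down flat, and only then turn its turnbutton clockwise (seen from above) until the steel tongue points straight across over the frame's front bar. Do not touch the empty heater.

Things in the scene. Friction and masses are not known exactly. Their poses are not given: they have to be found in the camera images.
- frame_edge (a point): Middle of the top of the front bar of the loaded heater's grey metal hold-down frame. Bar 36 deep, 150 wide, 8 mm thick. Hinge 149 mm beyond it (+x), 90 mm above the bench, axis along y. Starts 0.2-0.4 rad ajar, stays where left, shuts with 1-3 N at the bar and stops flat with this point 98 mm up. Axes turn with the frame: x to the hinge, y left along the bar, z out of its top.
- grip (a point): Centre of the upright black thumb fin on the loaded heater's turnbutton, on its vertical axis, 122 mm up; 46 mm in front of frame_edge when the frame is shut. Fin 12 thick (x), 36 long (y), 28 mm high (108-136 mm up), along a dark steel tongue 16 wide, 6 thick (102-108 mm up), tip 56 mm from the axis. Axes turn with it: y to the tongue's tip, z up. Shut frame and rim lie below the tongue.
- turnbutton (a joint): Angle of the loaded heater's turnbutton, rad. 0: tongue points left (heater's +y), parallel to the front bar and clear of it. Grows clockwise seen from above; at 1.57 the tongue points along the heater's +x, square across over the front bar; stop at 1.62. Starts at 0.1-0.35, about 0.05 N m of friction, stays where left.
- empty_block: The other heater, with nine empty dark wells in place of vials; otherwise like the loaded one: a fixed blue box with pale rim, 230 (x) by 170 (y) by 88 mm high, with its own frame (ajar) and turnbutton (open). Origin: centre of the underside; x to its hinge side (away from the robot), y left, z up. Leave it alone.

How it is judged:
By the outcome, as a careful person would: the job done as asked, in the order asked, and still so for the second after the job is handed in, with the robot touching nothing.
It also fails if it takes over 40 s, if anything falls off the work surface, if the arm or the gripper's body presses on something with over 40 N, if the wrist force passes 120 N, or if a joint passes its speed limit or range.

ROBOT

A 7-joint arm with a two-finger parallel gripper is mounted at the origin on the work surface. World frame = base frame: x ahead of the robot, y to its left, z up, the work surface at z = 0. Lengths are in m, angles in rad, forces in N, time in s.
With the tool pointing down it reaches from about 0.4 to 0.85 m from the base axis. Payload 4.5 kg.
Tool frame: the origin (TCP) lies where the fingers leave the gripper's body, on its centre line; the fingertips stand 64 mm ahead of it and the grasp point (between the pads) lies 45 mm ahead of it; z points along the fingers, y is the direction in which the jaws open and shut (so a half turn about z gives the same grasp; the last joint's range is limited). The gripper opens to 88 mm and grips with 3 to 60 N. Pads are 18 mm wide; open, the fingers measure 123 mm over their backs; the gripper's body (75 mm by 187 mm) begins 45 mm behind the grasp point.
Start: joints at [-1.092, 0.689, -0.195, 1.565, 0.157, 0.902, -0.215], TCP at [0.269, 0.564, 0.303] pointing down, gripper open.
Joint ranges: [-3.01, 3.01], [-0.46, 2.08], [-1.47, 1.51], [0.13, 2.56], [-1, 4.14], [0.04, 2.09], [-2.66, 2.66]. Speed limits (rad/s): [2.57, 2.57, 3.14, 3.14, 3.14, 3.14, 3.14].

INTERFACE

Orientations are given as a unit quaternion [x, y, z, w].
In Python, from plant import monitor, snapshot, workorder, finder gives the robot as it stands.
- The arm moves only by the tool carry_out, never from a script. Its argument "motion" is one flat list of numbers, 6 for each row, row after row: the shift along the tool's x, y, z in cm, then the turn, a rotation vector about the tool's x, y, z in rad. In form: [x, y, z, rx, ry, rz, x, y, z, rx, ry, rz, ...]. A call has 1 to 8 rows; each row shifts and turns the commanded pose from where the row before left it, along the tool's axes as they then stand; what a row does not reach is not made up. A row lasts 1/8 s, in which the tool goes at most 62.5 mm and 10.7 degrees, less where a joint would pass 70% of its speed; a pose out of reach is approached as far as the arm can. A call with a gripper value outside its range is refused whole. "hand" is the finger opening in cm, from 0 to 8.81, set as the call begins (left out, the last holds). The fingers move at their own pace and stop on an object; "grip_force" is the grip in N (left out, the last holds). Time passes only in rows, so rows that do not move let the fingers close. It gives the time, the measured TCP pose, the force and the opening at its end, in the units of the state.
- monitor.get_state(): the state, without advancing time (a new reading comes with each control period).
- snapshot(name): name is "side" or "top" or "wrist"; returns a dict with "frame" (384x512x3 uint8, red, green, blue), "range_z" (384x512 float32, m along the optical axis (not along the pixel's ray), 0 where there is no reading), "fx", "fy", "cx", "cy" (pixels), "rvec" (rotation vector, rad) and "tvec" (3), from world to camera coordinates, as OpenCV has them; the wrist camera has in their place "hand_eye" (4x4, takes a point from camera to tool coordinates, whose origin is the TCP and whose axes are the flange's). Camera axes: x right, y down, z forward; pixel columns grow to the right and rows downward; lengths in m; the calibration is good to about 2 mm. A picture is of the moment at which its call begins: read the wrist's pose just before it.
- workorder.finish_job(): hands the job in, once; it reports no verdict.
Trained networks look in a picture, given as the dict that the camera call returned (one of the last four; its "shot" number tells which), for a name from the list of things; names that differ only in an ending like _2 or _b are one class to them, and where a whole thing is asked for, a point or a joint stands for the part that bears it (a point fixed in the world has none). Each returns a list of dicts, best first, with "p" (0 to 1); they miss things now and then, are a little off and sometimes report something else, mostly with a low value. They report only what shows in the picture. A call takes as long as a camera call.
- finder.masks_of(picture, thing): "pixels" (384x512 bool, what is visible of it) and "extent" ([left, top, right, bottom] in pixels, round what is visible of it).
The state is a dict: "clock": time; "q": joint angles; "qd": joint speeds; "joint_torque": joint torques, N m; "tool_pos": TCP position; "eef_rot": TCP orientation; "contact_force": force on the tool from outside, world axes, zero at the start; "moment": the same for the moment, N m; "opening": opening from 0.0 (shut) to 1.0 (fully open).
Only numpy, scipy, OpenCV 4.12 (cv2) and the standard library are available. Lean on these libraries where they do the work, as an engineer would, in place of code of your own. Each camera call takes 0.05 s, during which the arm holds its last target. There are 200 camera calls.

## Working session

There is one attempt and no reset: what is moved stays moved. The work goes in short steps, Python scripts to look and compute and a tool call to move; the robot and the scene stay as the last step left them, time stands still between calls to the robot, and variables do not carry over. Pictures are saved under pics/ and viewed, about 8 in all and at most 12, crops included, and the job is handed in when it is done.

Besides the shell and the picture viewer there is one more tool, called after "Emit:" by a JSON object that holds its "api" and its "payload". carry_out: Moves the arm, as the interface text tells. Its arguments: {"type":"object","properties":{"motion":{"type":"array"},"hand":{"type":"number"},"grip_force":{"type":"number"}},"required":["motion"]}

```bash
mkdir -p pics; ls; cat > h.py <<'E'
import numpy as np, cv2
from scipy.spatial.transform import Rotation as R
from plant import monitor, snapshot, workorder, finder
def world(p, mask=None):
    z=p["range_z"]; v,u=np.indices(z.shape)
    c=np.stack([(u-p["cx"])/p["fx"]*z,(v-p["cy"])/p["fy"]*z,z],-1)
    Rm=R.from_rotvec(np.ravel(p["rvec"])).as_matrix(); w=(c-np.ravel(p["tvec"]))@Rm
    w[z==0]=np.nan
    return w
def save(p,n): cv2.imwrite("pics/"+n,p["frame"][...,::-1])
E
python3 - <<'E'
from h import *
s=monitor.get_state(); print({k:np.round(v,3) for k,v in s.items()})
a=snapshot("top"); b=snapshot("side")
cv2.imwrite("pics/a.png",np.vstack([a["frame"],b["frame"]])[...,::-1])
np.savez("a.npz",**a);np.savez("b.npz",**b)
for p in (a,b):
    w=world(p)
    for t in ("frame_edge","grip","turnbutton","empty_block"):
        for m in finder.masks_of(p,t)[:3]:
            q=w[m["pixels"]]; print(t,round(m["p"],2),m["extent"],np.nanmedian(q,0).round(3),np.nanmin(q,0).round(3),np.nanmax(q,0).round(3))
E
```

```text
pics
{'clock': np.float64(0.0), 'q': array([-1.092,  0.69 , -0.195,  1.566,  0.157,  0.902, -0.215]), 'qd': array([-0.002, -0.001,  0.001, -0.   ,  0.001, -0.   , -0.001]), 'joint_torque': array([ 0.0000e+00, -5.2756e+01, -1.2670e+00, -1.5343e+01, -5.3000e-02,
        7.0000e-03,  0.0000e+00]), 'tool_pos': array([0.269, 0.564, 0.302]), 'eef_rot': array([ 0.221,  0.975, -0.001, -0.   ]), 'contact_force': array([ 0.561,  0.405, -1.04 ]), 'moment': array([ 0.001,  0.004, -0.001]), 'opening': np.float64(1.001)}
frame_edge 0.61 [282.2, 95.5, 381.9, 197.2] [ 0.606 -0.147  0.13 ] [ 0.54  -0.259 -0.   ] [ 0.732 -0.062  0.15 ]
grip 0.66 [290.7, 190.9, 334.4, 214.4] [ 0.528 -0.107  0.109] [ 0.512 -0.139  0.085] [ 0.555 -0.071  0.139]
turnbutton 0.75 [292.5, 194.7, 335.2, 217.2] [ 0.528 -0.108  0.109] [ 0.512 -0.148  0.084] [ 0.553 -0.071  0.139]
empty_block 0.74 [109.8, 121.9, 233.0, 266.6] [0.555 0.126 0.088] [ 0.437  0.029 -0.005] [0.72  0.256 0.157]
frame_edge 0.95 [291.2, 183.9, 426.7, 257.3] [ 0.611 -0.156  0.128] [ 0.54  -0.244 -0.003] [0.837 0.048 0.148]
grip 0.92 [276.6, 219.7, 300.2, 256.0] [ 0.522 -0.117  0.119] [ 0.512 -0.139  0.102] [ 0.552 -0.07   0.138]
turnbutton 0.64 [277.2, 221.9, 305.3, 257.0] [ 0.522 -0.117  0.12 ] [ 0.512 -0.139  0.087] [ 0.549 -0.071  0.138]
empty_block 0.56 [142.3, 131.0, 287.9, 250.9] [0.539 0.091 0.085] [ 0.438  0.031 -0.003] [0.783 0.43  0.154]
```

```bash
python3 -c "
import cv2;i=cv2.imread('pics/a.png');cv2.imwrite('pics/a2.png',cv2.resize(i,(400,600)) if 0 else cv2.hconcat([cv2.resize(i[:384],(400,300)),cv2.resize(i[384:],(400,300))]))"
```

```text
(no output)
```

View pics/a2.png

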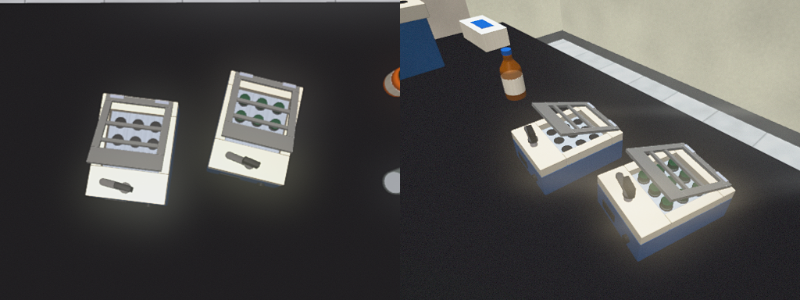

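```bash
python3 - <<'E'
from h import *
W=[]
for n in "ab":
    p=dict(np.load(n+".npz")); w=world(p); W.append(w.reshape(-1,3))
P=np.vstack(W); P=P[np.isfinite(P).all(1)]
C=np.vstack([dict(np.load(n+".npz"))["frame"].reshape(-1,3) for n in "ab"])
# fin top
for n,w in zip("ab",W):
    m=(w[:,2]>.130)&(w[:,2]<.142)&(w[:,0]>.49)&(w[:,0]<.55)&(w[:,1]<-.05)&(w[:,1]>-.2)
    q=w[m]; print(n,"fin top",len(q),q.mean(0).round(4),cv2.minAreaRect(q[:,:2].astype(np.float32)))
    m=(w[:,2]>.098)&(w[:,2]<.1115)&(w[:,0]>.45)&(w[:,0]<.6)&(w[:,1]<-.03)&(w[:,1]>-.25)
    q=w[m]; print(n,"tongue",len(q),q.mean(0).round(4),cv2.minAreaRect(q[:,:2].astype(np.float32)))
    m=(w[:,2]>.08)&(w[:,2]<.094)&(w[:,1]<.0)&(w[:,1]>-.35)&(w[:,0]>.4)&(w[:,0]<.85)
    q=w[m]; print(n,"rim",len(q),cv2.minAreaRect(q[:,:2].astype(np.float32)),q.min(0),q.max(0))
    m=(w[:,2]>.112)&(w[:,1]<-.03)&(w[:,1]>-.28)&(w[:,0]>.545)&(w[:,0]<.6)
    q=w[m]; print(n,"bar",len(q),q.mean(0).round(4),cv2.minAreaRect(q[:,:2].astype(np.float32)),q.max(0))
E
```

```text
a fin top 194 [ 0.5252 -0.1275  0.1357] ((0.531196653842926, -0.1518537998199463), (0.02905653789639473, 0.09522895514965057), 15.02811336517334)
a tongue 271 [ 0.5334 -0.0947  0.1074] ((0.5304675102233887, -0.10172125697135925), (0.06782591342926025, 0.023085059598088264), 70.64068603515625)
a rim 5233 ((0.610126256942749, -0.14528292417526245), (0.17037680745124817, 0.2302355170249939), 75.09868621826172) [ 0.47870978 -0.25496963  0.08000229] [ 0.74135315 -0.03486851  0.09397388]
a bar 2014 [ 0.5754 -0.1437  0.1401] ((0.5724678039550781, -0.13946735858917236), (0.0547986701130867, 0.15997491776943207), 0.10044446587562561) [ 0.59999887 -0.05947125  0.15004376]
b fin top 223 [ 0.5268 -0.1333  0.136 ] ((0.5322287678718567, -0.1517457216978073), (0.02804838865995407, 0.09640101343393326), 15.410662651062012)
b tongue 218 [ 0.5302 -0.0972  0.1074] ((0.5301634073257446, -0.10186775028705597), (0.07375487685203552, 0.017328545451164246), 63.604576110839844)
b rim 6479 ((0.6109504699707031, -0.1429518312215805), (0.17204450070858002, 0.22977963089942932), 75.07112884521484) [ 0.47886236 -0.25428762  0.08000178] [ 0.7221803  -0.0319004   0.09387719]
b bar 1800 [ 0.5736 -0.1501  0.1401] ((0.5725558400154114, -0.1380847990512848), (0.15987138450145721, 0.05487474054098129), 89.96294403076172) [ 0.59997348 -0.05815361  0.14755475]
```

The top view shows the loaded heater on the right (green caps, small view at 255,130), its frame ajar and its tongue pointing left. The empty heater is on the left (130,150). I'll now measure in the loaded heater's own frame.

```bash
python3 - <<'E'
from h import *
c=np.array([.6105,-.1441]); yaw=np.deg2rad(75.09-90)
X=np.array([np.cos(yaw),np.sin(yaw)]); Y=np.array([-X[1],X[0]])
for n in "ab":
    p=dict(np.load(n+".npz")); w=world(p).reshape(-1,3); h=np.c_[(w[:,:2]-c)@X,(w[:,:2]-c)@Y,w[:,2]]
    inn=(abs(h[:,1])<.09)&(abs(h[:,0])<.125)
    def rep(name,m):
        q=h[m&inn]; print(n,name,len(q),q.mean(0).round(4),np.round(cv2.minAreaRect(q[:,:2].astype(np.float32)),4) if 0 else cv2.minAreaRect(q[:,:2].astype(np.float32)),q.min(0).round(3),q.max(0).round(3))
    front=(h[:,0]<-.066)&(h[:,0]>-.115)
    rep("fin",front&(h[:,2]>.132)&(h[:,2]<.141)&(h[:,0]<-.066))
    rep("tongue",front&(h[:,2]>.104)&(h[:,2]<.111)&(h[:,0]<-.066))
    rep("frame",(h[:,2]>.12)&(h[:,0]>-.062)&(h[:,0]<-.02))
    m=inn&(h[:,2]>.1)&(h[:,0]>-.06)&(h[:,0]<-.03)&(abs(h[:,1])<.07); q=h[m]
    A=np.c_[q[:,0],np.ones(len(q))]; print("slope",np.linalg.lstsq(A,q[:,2],rcond=None)[0])
F=lambda a,b:(c+a*X+b*Y).round(4)
print(X,Y,F(-.087,0))
E
```

```text
a fin 165 [-0.0901 -0.0009  0.1354] ((-0.08968214690685272, -0.0010205693542957306), (0.035457734018564224, 0.012452824041247368), 80.6664810180664) [-0.098 -0.019  0.132] [-0.082  0.017  0.139]
a tongue 264 [-0.087   0.0282  0.1074] ((-0.0882420539855957, 0.02035941183567047), (0.06782587617635727, 0.023085061460733414), 85.55069732666016) [-0.101 -0.013  0.104] [-0.075  0.054  0.111]
a frame 1846 [-0.0381 -0.0009  0.1413] ((-0.03722858801484108, -0.0013980716466903687), (0.03441654518246651, 0.1505487710237503), 0.01436694711446762) [-0.054 -0.077  0.134] [-0.02   0.074  0.15 ]
slope [-0.19641866  0.13425255]
b fin 164 [-0.0903 -0.0008  0.1355] ((-0.08921609818935394, 0.00045565515756607056), (0.03541975095868111, 0.012271406129002571), 80.9527359008789) [-0.098 -0.017  0.132] [-0.082  0.018  0.138]
b tongue 201 [-0.0892  0.0263  0.1076] ((-0.08849821239709854, 0.020139619708061218), (0.07375486195087433, 0.017328517511487007), 78.51457214355469) [-0.102 -0.017  0.104] [-0.074  0.056  0.111]
b frame 1600 [-0.0394 -0.008   0.1417] ((-0.03701736778020859, 0.0008114799857139587), (0.15052932500839233, 0.03403886780142784), 89.92652893066406) [-0.054 -0.074  0.131] [-0.02   0.076  0.148]
slope [-0.12696297  0.13736026]
[ 0.96633119 -0.25730145] [0.25730145 0.96633119] [ 0.5264 -0.1217]
```

Emit:
{"api": "carry_out", "payload": {"motion": [-3.6,-3.1,0,0,0,0,-3.6,-3.1,0,0,0,0,-3.6,-3.1,0,0,0,0,-3.6,-3.1,0,0,0,0,-3.6,-3.1,0,0,0,0,-3.6,-3.1,0,0,0,0,-3.6,-3.1,0,0,0,0,-3.6,-3.1,0,0,0,0], "hand": 0, "grip_force": 10}}

```text
clock: 1.5
tool_pos: [0.4229, 0.2151, 0.303]
eef_rot: [0.221, 0.975, 0.0, 0.0]
contact_force: [0.2, -0.1, 0.4]
opening: 0.119
```

Emit:
{"api": "carry_out", "payload": {"motion": [-3.6,-3.1,0,0,0,0,-3.6,-3.1,0,0,0,0,-3.6,-3.1,0,0,0,0,-3.6,-3.1,0,0,0,0,-3.6,-3.1,0,0,0,0,-3.6,-3.1,0,0,0,0,-3.6,-3.1,0,0,0,0,-3.6,-3.1,0,0,0,0]}}

```text
clock: 2.5
tool_pos: [0.5761, -0.1329, 0.3029]
eef_rot: [0.221, 0.975, 0.0, 0.0]
contact_force: [0.7, -0.4, 0.6]
opening: 0.002
```

Emit:
{"api": "carry_out", "payload": {"motion": [0,0,0,0,0,0.17,0,0,0,0,0,0.17,0,0,0,0,0,0.17,0,0,0,0,0,0.17,0,0,0,0,0,0.17,0,0,0,0,0,0.17,0,0,0,0,0,0.17,0,0,0,0,0,0.17]}}

```text
clock: 3.5
tool_pos: [0.5755, -0.1312, 0.3028]
eef_rot: [0.786, 0.618, 0.0, 0.0]
contact_force: [-0.4, -0.4, -0.3]
opening: 0.003
```

```bash
cat >> h.py <<'E'
c=np.array([.6105,-.1441]); yaw=np.deg2rad(-14.91)
X=np.array([np.cos(yaw),np.sin(yaw)]); Y=np.array([-X[1],X[0]])
def st():
    s=monitor.get_state(); Rm=R.from_quat(s["eef_rot"]).as_matrix(); d=s["tool_pos"]-np.r_[c,0]
    print("t",s["clock"],"heater xy",(d[:2]@X).round(4),(d[:2]@Y).round(4),"tip z",round(s["tool_pos"][2]-.064,4),"yaw of tool y wrt heater",np.degrees(np.arctan2(Rm[1,1],Rm[0,1])-yaw).round(2),"zaxis",Rm[:,2].round(4),"q7",s["q"].round(2),"F",s["contact_force"].round(1),"M",s["moment"].round(2),s["opening"].round(3))
    return s,Rm
def go(hx,hy,tipz):
    s,Rm=st(); t=np.r_[c+hx*X+hy*Y,tipz+.064]; print("tool shift cm",(Rm.T@(t-s["tool_pos"])*100).round(2))
E
python3 -c "
from h import *
go(-.041,0,.16)"
```

```text
Traceback (most recent call last):
  File "h.py", line 18, in go
    s,Rm=st(); t=np.r_[c+hx*X+hy*Y,tipz+.064]; print("tool shift cm",(Rm.T@(t-s["tool_pos"])*100).round(2))
         ~~^^
  File "h.py", line 15, in st
    print("t",s["clock"],"heater xy",(d[:2]@X).round(4),(d[:2]@Y).round(4),"tip z",round(s["tool_pos"][2]-.064,4),"yaw of tool y wrt heater",np.degrees(np.arctan2(Rm[1,1],Rm[0,1])-yaw).round(2),"zaxis",Rm[:,2].round(4),"q7",s["q"].round(2),"F",s["contact_force"].round(1),"M",s["moment"].round(2),s["opening"].round(3))
                                                                                                                                                                                                                                                                                                         ^^^^^^^^^^^^^^^^^^
AttributeError: 'float' object has no attribute 'round'
```

```bash
sed -i 's/\(s\["[a-z_]*"\]\)\.round(/np.round(\1,/g' h.py
python3 -c "
from h import *
go(-.041,0,.16)"
```

```text
t 3.5 heater xy -0.0371 0.0034 tip z 0.2388 yaw of tool y wrt heater 1.2 zaxis [ 3.e-04  2.e-04 -1.e+00] q7 [ 0.08  0.64  0.12  1.68 -0.1   0.82  0.  ] F [-0.4 -0.4 -0.3] M [-0.09  0.06 -0.03] 0.003
tool shift cm [-0.34 -0.4   7.88]
```

Emit:
{"api": "carry_out", "payload": {"motion": [-0.3,-0.4,2.6,0,0,0,0,0,2.6,0,0,0,0,0,2.6,0,0,0,0,0,0.7,0,0,0,0,0,0.7,0,0,0,0,0,0.7,0,0,0,0,0,0.7,0,0,0]}}

```text
clock: 4.38
tool_pos: [0.5711, -0.1334, 0.1969]
eef_rot: [0.785, 0.62, 0.0, 0.0]
contact_force: [-0.1, 0.7, 1.2]
opening: 0.005
```

Emit:
{"api": "carry_out", "payload": {"motion": [0,0,0.7,0,0,0,0,0,0.7,0,0,0,0,0,0.6,0,0,0,0,0,0.5,0,0,0,0,0,0.3,0,0,0,0,0,0.2,0,0,0,0,0,0.1,0,0,0]}}

```text
clock: 5.25
tool_pos: [0.5709, -0.1333, 0.1657]
eef_rot: [0.785, 0.62, 0.0, 0.0]
contact_force: [-0.4, -0.1, 0.4]
opening: 0.005
```

Emit:
{"api": "carry_out", "payload": {"motion": [0,0,0.1,0,0,0,0,0,0,0,0,0]}}

```text
clock: 5.5
tool_pos: [0.571, -0.1334, 0.1647]
eef_rot: [0.785, 0.62, 0.0, 0.0]
contact_force: [-1.1, 0.7, 0.6]
opening: 0.007
```

```bash
python3 -c "
from h import *
st()"
```

```text
t 5.5 heater xy -0.0409 0.0002 tip z 0.1007 yaw of tool y wrt heater 1.5 zaxis [ 5.e-04 -0.e+00 -1.e+00] q7 [ 0.1   0.83  0.08  1.8  -0.12  0.51  0.03] F [-1.1  0.7  0.6] M [-0.1   0.06 -0.  ] 0.007
```

Emit:
{"api": "carry_out", "payload": {"motion": [0,0,0.1,0,0,0,0,0,0.1,0,0,0,0,0,0,0,0,0]}}

```text
clock: 5.88
tool_pos: [0.5709, -0.1334, 0.1626]
eef_rot: [0.785, 0.62, 0.0, 0.0]
contact_force: [0.0, -0.2, -1.0]
opening: 0.007
```

Emit:
{"api": "carry_out", "payload": {"motion": [0,0,0.1,0,0,0,0,0,0.1,0,0,0,0,0,0,0,0,0]}}

```text
clock: 6.25
tool_pos: [0.5709, -0.1333, 0.1623]
eef_rot: [0.785, 0.62, 0.0, 0.0]
contact_force: [-4.1, 0.4, 13.8]
opening: 0.007
```

Emit:
{"api": "carry_out", "payload": {"motion": [0,0,-1,0,0,0,0,0,-5.5,0,0,0,0,-4.8,0,0,0,0,0,0,0,0,0,0.18,0,0,0,0,0,0], "hand": 4}}

```text
clock: 6.88
tool_pos: [0.5243, -0.1221, 0.2261]
eef_rot: [0.837, 0.547, 0.0, 0.0]
contact_force: [0.8, 0.5, 0.1]
opening: 0.447
```

```bash
python3 - <<'E'
from h import *
go(-.0895,-.0005,.112)
a=snapshot("top"); b=snapshot("side"); g=snapshot("wrist")
cv2.imwrite("pics/c.png",cv2.hconcat([cv2.resize(b["frame"][150:290,220:440],(440,280)),cv2.resize(g["frame"],(360,280))])[...,::-1])
for p in (a,b):
    w=world(p).reshape(-1,3); h=np.c_[(w[:,:2]-c)@X,(w[:,:2]-c)@Y,w[:,2]]
    m=(h[:,2]>.094)&(h[:,2]<.13)&(h[:,0]>-.06)&(h[:,0]<-.028)&(abs(h[:,1])<.07)
    print("bar",m.sum(),np.median(h[m],0),h[m].min(0),h[m].max(0))
    m=(h[:,2]>.132)&(h[:,2]<.141)&(h[:,0]>-.115)&(h[:,0]<-.066)&(abs(h[:,1])<.07)
    print("fin",m.sum(),cv2.minAreaRect(h[m][:,:2].astype(np.float32)) if m.sum()>9 else 0)
E
```

```text
t 6.875 heater xy -0.0889 -0.0009 tip z 0.1621 yaw of tool y wrt heater -8.71 zaxis [ 7.e-04 -5.e-04 -1.e+00] q7 [ 0.06  0.69  0.14  1.91 -0.18  0.55 -0.09] F [0.8 0.5 0.1] M [-0.02  0.04 -0.02] 0.447
tool shift cm [ 0.04 -0.07  5.01]
bar 650 [-0.04414855  0.03932665  0.0974715 ] [-0.05994769  0.00858914  0.09416858] [-0.02801533  0.06992879  0.10158444]
fin 0 0
bar 1400 [-0.0444156  -0.00865348  0.09779046] [-0.05998883 -0.06981629  0.09529841] [-0.02802284  0.06994812  0.10000032]
fin 167 ((-0.08954727649688721, 0.0006102453917264938), (0.03543148934841156, 0.011922696605324745), 80.82234954833984)
```

View pics/c.png

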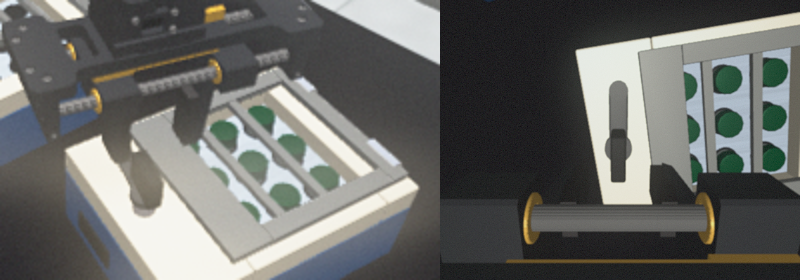

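The bar top sits at 97.8 mm, so the frame is flat. The fin (wrist crop at 617,155) lies between the fingers, so I'll descend and grip it.

Emit:
{"api": "carry_out", "payload": {"motion": [0,-0.1,2.5,0,0,0,0,0,1.5,0,0,0,0,0,1,0,0,0,0,0,0,0,0,0]}}

```text
clock: 7.52
tool_pos: [0.5231, -0.1218, 0.175]
eef_rot: [0.837, 0.547, -0.0, -0.0]
contact_force: [0.4, -0.5, -0.4]
opening: 0.457
```

Emit:
{"api": "carry_out", "payload": {"motion": [0,0,0,0,0,0,0,0,0,0,0,0,0,0,0,0,0,0,0,0,0,0,0,0,0,0,0,0,0,0], "hand": 0.8, "grip_force": 15}}

```text
clock: 8.15
tool_pos: [0.5243, -0.1222, 0.1762]
eef_rot: [0.837, 0.547, 0.001, 0.001]
contact_force: [1.9, -1.5, 2.0]
opening: 0.134
```

```bash
python3 -c "
from h import *
st()"
```

```text
t 8.15 heater xy -0.0889 -0.001 tip z 0.1122 yaw of tool y wrt heater -8.82 zaxis [ 2.6e-03 -7.0e-04 -1.0e+00] q7 [ 0.07  0.78  0.11  1.95 -0.19  0.43 -0.08] F [ 1.9 -1.5  2. ] M [-0.33 -0.36  0.01] 0.134
```

Emit:
{"api": "carry_out", "payload": {"motion": [0,0,0,0,0,0.14,0,0,0,0,0,0.14,0,0,0,0,0,0.14,0,0,0,0,0,0.14]}}

```text
clock: 8.65
tool_pos: [0.5236, -0.1216, 0.1762]
eef_rot: [0.956, 0.292, 0.0, -0.0]
contact_force: [1.0, 0.6, 4.1]
opening: 0.133
```

```bash
python3 -c "
from h import *
st()"
```

```text
t 8.65 heater xy -0.0898 -0.0006 tip z 0.1122 yaw of tool y wrt heater -41.13 zaxis [ 8.e-04  5.e-04 -1.e+00] q7 [-0.01  0.79  0.25  1.95 -0.42  0.45 -0.42] F [1.  0.6 4.1] M [ 0.06 -0.04  0.01] 0.133
```

Emit:
{"api": "carry_out", "payload": {"motion": [0,0,0,0,0,0.14,0,0,0,0,0,0.14,0,0,0,0,0,0.14,0,0,0,0,0,0.14,0,0,0,0,0,0.14,0,0,0,0,0,0.14,0,0,0,0,0,0]}}

```text
clock: 9.52
tool_pos: [0.5233, -0.1201, 0.1761]
eef_rot: [0.993, -0.121, -0.0, -0.001]
contact_force: [1.0, 3.3, 7.4]
opening: 0.138
```

```bash
python3 - <<'E'
from h import *
st()
a=snapshot("top"); b=snapshot("side")
for p in (a,b):
    w=world(p).reshape(-1,3); h=np.c_[(w[:,:2]-c)@X,(w[:,:2]-c)@Y,w[:,2]]
    m=(h[:,2]>.1035)&(h[:,2]<.111)&(h[:,0]>-.07)&(h[:,0]<-.02)&(abs(h[:,1])<.05)
    print(m.sum(),cv2.minAreaRect(h[m][:,:2].astype(np.float32)) if m.sum()>9 else 0)
E
```

```text
t 9.525 heater xy -0.0904 0.0007 tip z 0.1121 yaw of tool y wrt heater -89.03 zaxis [-2.0e-04  2.9e-03 -1.0e+00] q7 [-0.13  0.83  0.47  1.96 -0.72  0.53 -0.96] F [1.  3.3 7.4] M [ 0.58  0.04 -0.06] 0.138
0 0
0 0
```

Emit:
{"api": "carry_out", "payload": {"motion": [0,0,0,0,0,0.02,0,0,0,0,0,0,0,0,0,0,0,0]}}

```text
clock: 10.0
tool_pos: [0.5234, -0.1201, 0.1762]
eef_rot: [0.991, -0.131, -0.0, -0.002]
contact_force: [0.3, 2.8, 6.3]
opening: 0.138
```

Emit:
{"api": "carry_out", "payload": {"motion": [0,0,0,0,0,0,0,0,0,0,0,0,0,0,0,0,0,0,0,0,0,0,0,0,0,0,-2,0,0,0,0,0,-4,0,0,0,0,0,-5,0,0,0,0,0,-5,0,0,0], "hand": 4}}

```text
clock: 11.0
tool_pos: [0.5229, -0.1218, 0.337]
eef_rot: [0.991, -0.131, -0.0, 0.0]
contact_force: [0.5, -0.5, 0.4]
opening: 0.453
```

```bash
cat > chk.py <<'E'
from h import *
import sys
st()
a=snapshot("top"); b=snapshot("side"); g=snapshot("wrist")
cv2.imwrite("pics/%s.png"%sys.argv[1],cv2.hconcat([cv2.resize(b["frame"][150:290,220:440],(440,280)),cv2.resize(g["frame"],(360,280))])[...,::-1])
for p in (a,b):
    w=world(p).reshape(-1,3); h=np.c_[(w[:,:2]-c)@X,(w[:,:2]-c)@Y,w[:,2]]
    for lo,hi,x0,x1 in ((.1035,.111,-.068,-.02),(.132,.141,-.115,-.06)):
        m=(h[:,2]>lo)&(h[:,2]<hi)&(h[:,0]>x0)&(h[:,0]<x1)&(abs(h[:,1])<.05)
        print(m.sum(),cv2.minAreaRect(h[m][:,:2].astype(np.float32)) if m.sum()>9 else 0)
    m=(h[:,2]>.094)&(h[:,2]<.102)&(h[:,0]>-.06)&(h[:,0]<-.028)&(abs(h[:,1])<.07)
    print("bar",m.sum(),np.median(h[m],0))
E
python3 chk.py d
```

```text
t 11.0 heater xy -0.0904 -0.001 tip z 0.273 yaw of tool y wrt heater -90.19 zaxis [-8.e-04  0.e+00 -1.e+00] q7 [-0.27  0.62  0.72  1.82 -0.51  0.9  -1.16] F [ 0.5 -0.5  0.4] M [ 0.04  0.11 -0.02] 0.453
0 0
0 0
bar 34 [-0.03297173  0.03432641  0.09754423]
182 ((-0.05096154287457466, -3.5628676414489746e-05), (0.03407471626996994, 0.016709869727492332), 1.5968376398086548)
173 ((-0.08960811793804169, 0.0005087899044156075), (0.03606315702199936, 0.01191091537475586), 0.35696059465408325)
bar 1187 [-0.0436066  -0.01946292  0.0978733 ]
```

View pics/d.png

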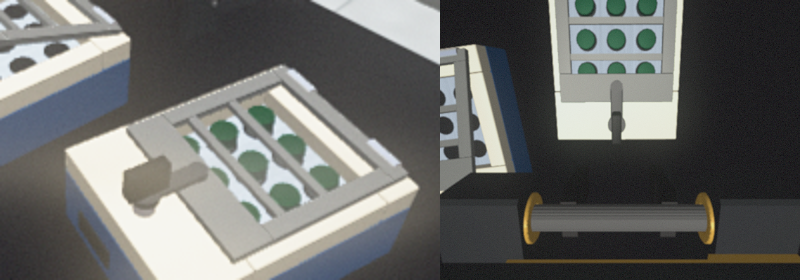

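The tongue lies straight across the flat bar (wrist crop at 617,100) and the fin is within about 0.4° of square. The gripper is clear, so I'm handing in.

```bash
python3 -c "
from h import *
print(workorder.finish_job())"
```

```text
the job is handed in; nothing more can be done
None
```

The job is done and handed in at about 11 s on the robot's clock. I pressed the loaded heater's frame flat with closed fingers, stopping at about 14 N. Only then did I grip the thumb fin and turn the turnbutton clockwise by about 1.4 rad.

- **Frame:** after release the side camera put the bar top at 97.8–97.9 mm, against a nominal 98 mm.
- **Turnbutton:** the fin was within about 0.4° of square. A rougher fit to the tongue gave 1.6°. The side and wrist images show the tongue straight across the front bar.
- **Clearance:** the gripper was about 16 cm above its gripping height and touching nothing. The arm made no contact with the empty heater.
- **Check that failed:** the top camera could not confirm the tongue or fin at the end, because the gripper hid them. That result rests on the side camera's measurements and the wrist picture.

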